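# Retire a damaged objective into the collection drum

## Robot

A 6-joint arm with a two-finger parallel gripper is mounted at the origin on the work surface. World frame = base frame: x ahead of the robot, y to its left, z up, the work surface at z = 0. Lengths are in m, angles in rad, forces in N, time in s.
With the tool pointing down it reaches from about 0.275 to 0.825 m from the base axis. Payload 5.2 kg.
Tool frame: the origin (TCP) lies between the finger pads; the fingertips stand 8 mm ahead of it and the grasp point (between the pads) lies 11 mm behind it; z points along the fingers, y is the line along which they close (so a half turn about z gives the same grasp; the last joint's range is limited). The gripper opens to 93 mm and grips with 3 to 60 N. Pads are 15 mm wide; open, the fingers measure 128 mm over their backs; the gripper's body (75 mm by 188 mm) begins 65 mm behind the grasp point.
Start: joints at [1.045, 0.259, 1.535, -0, 1.348, -0.203], TCP at [0.174, 0.522, 0.227] pointing down, gripper open.
Joint ranges: [-3.14, 3.14], [-0.91, 2.08], [0.19, 2.58], [-1.22, 4.36], [0.22, 2.71], [-3.12, 3.12]. Speed limits (rad/s): [2.57, 2.57, 3.14, 3.14, 3.14, 3.14].

## Interface

Orientations are given as a unit quaternion [x, y, z, w].
In Python, from workcell import ctrl gives the robot as it stands. The module is installed in compiled form; this text tells all that it offers.
- The arm moves only by the shell command python3 -m jog 'ROWS' [FORCE]. ROWS is JSON, a list of rows, each an object of numbers: "wx", "wy", "wz": the turn, a rotation vector about the tool's x, y, z each as a share of 180 degrees, from -1 to 1; "x", "y", "z": the shift along the tool's x, y, z each as a share of 80 mm, from -1 to 1; "hand": the opening, from 0 (shut) to 1 (fully open). A call has 1 to 12 rows; each row shifts and turns the commanded pose from where the row before left it, along the tool's axes as they then stand; what a row does not reach is not made up. A row lasts 1/12 s, in which the tool goes at most 41.7 mm and 7.16 degrees, less where a joint would pass 70% of its speed; a pose out of reach is approached as far as the arm can. A call with a number of a shift or a turn outside -1 to 1 is refused whole. A call with a gripper value outside its range is refused whole. The fingers move at their own pace and stop on an object; FORCE is the grip in N (left out, the last holds). Time passes only in rows, so rows that do not move let the fingers close. It gives the time, the measured TCP pose, the force, the opening and the grip force at its end, in the units of the state.
- ctrl.read_state(): the state, without advancing time (a new reading comes with each control period).
- ctrl.camera(name): name is "scene" or "side" or "wrist"; returns the picture (400x640x3 uint8, red, green, blue); there is no depth.
- ctrl.get_calibration(name): a dict with "fovy" (degrees; the focal length in pixels is half the picture's height over the tangent of half this angle, whatever the lens; pixels are square), "cx", "cy" (the principal point, pixels), "D" ([k1, k2, p1, p2, k3] as OpenCV has them; the pictures are not rectified), "eye" and "attitude" of the camera in the world; the wrist camera has in their place "mount" (4x4, takes a point from camera to tool coordinates, whose origin is the TCP and whose axes are the flange's). Camera axes: x right, y up, looking along -z (the intrinsics and any distortion apply to the point x, -y, -z); pixel columns grow to the right and rows downward; lengths in m; the calibration is good to about 2 mm. A picture is of the moment at which its call begins: read the wrist's pose just before it. get_calibration takes no time and is no camera call.
- ctrl.sign_off(): hands the job in; it is judged then, once.
The state is a dict: "time_s": time; "q": joint angles; "qvel": joint speeds; "joint_efforts": joint torques, N m; "ee_pos": TCP position; "tool_rot": TCP orientation; "force": force on the tool from outside, world axes, zero at the start; "torque": the same for the moment, N m; "gripper_width": finger opening in m; "gripper_force": force on a finger pad.
Only numpy, scipy, OpenCV 4.12 (cv2) and the standard library are available. Lean on these libraries where they do the work, as an engineer would, in place of code of your own. Each camera call takes 0.05 s, during which the arm holds its last target. There are 200 camera calls.

## Task

One of the three microscope objectives on the optical table has lost its front cone and ends in a flat, open face. First turn the drum's lid by its knob until the window clicks in over the compartment marked with three studs on the rim; then lower the damaged objective through the window and stand it upright on that compartment's sprung floor, feeling for the floor and neither dropping it (even from a centimetre) nor pressing or knocking it hard against the drum. Leave the window over that compartment and everything else on the table where it is.

Things in the scene. Friction and masses are not known exactly. Their poses are not given: they have to be found in the camera images.
- drum: Fixed round grey drum, 300 mm across, rim 108 mm high; origin at the centre of its underside, z up. Four quadrant compartments around a column of radius 34 mm, 4 mm walls between them, outer wall inside radius 134 mm. The reject compartment lies along the drum's +x and is marked by three steel studs on the rim (+y has one stud, -y two, -x none).
- lid (a joint): Angle (rad) of the drum's lid about the drum's axis, counterclockwise from above positive; 0 when its window is centred over the three-stud compartment. Range -2.7 to 2.7, a detent every pi/6, about 0.1 N m to leave one.
- lid_grip (a point): On the lid's axis, 134 mm above the table: where to hold the knob. x runs along the knob's bar and points towards the window, z up. The knob is a black upright bar 50 mm long, 14 mm wide, its top at 142 mm; the lid (white disc, radius 132 mm) has its top at 108 mm, with a hub of radius 27 mm up to 114 mm.
- window (a point): Centre of the lid's window, level with the lid's top, 85 mm from its axis; x axis pointing away from the axis. The window is an 84 degree sector cut out of the disc, from radius 43 mm to the edge; fingers that close at right angles to this x axis fit through it.
- bin (a point): Fixed point in the middle of the three-stud compartment, 85 mm from the drum's axis, 18 mm above the table; axes as the drum's. The floor here is a black plate on a soft spring (1.5 N per mm, 5 mm of give); it stands 18 to 38 mm above the table, different each time and not measured. The objective must not exceed 0.35 m/s inside the drum, nor 20 N against it.
- reject: The damaged objective, loose, standing on its flange: steel cylinder 34 mm in diameter and 52 mm tall (the lowest 6 mm is 30 mm across), ending in a flat dark open face; 0.15 to 0.31 kg. Origin at the centre of its underside, z up along it.
- good1: Sound objective, loose, standing: same 34 mm steel barrel up to 46 mm, then a cone to a 12 mm tip at 62 mm. Origin at the centre of its underside. Leave it alone.
- good2: Second sound objective, same shape as good1. Leave it alone.
- oil: Small amber immersion-oil bottle, 32 mm across, 75 mm tall; origin at the centre of its underside. Leave it alone.
- slidebox: Flat grey slide box, 85 x 75 x 32 mm; origin at the centre of its underside. Leave it alone.
- driver: Screwdriver with black handle, 170 mm long, lying along its x axis. Leave it alone.
- postbase: Steel post of 13 mm diameter, 60 mm tall, on a 48 mm foot; origin at the centre of its underside. Leave it alone.
- dish: Low glass dish, 60 mm across, 14 mm tall; origin at the centre of its underside. Leave it alone.

How it is judged:
On the way, in this order (a step that is already met when the one before it is completed fails the run):
1. the lid's window is over the three-stud compartment while the damaged objective still stands outside the drum (value of joint lid between -0.15 and 0.15 rad and horizontal distance between reject and drum above 0.16 m), for 0.2 s.
2. the damaged objective is down inside the three-stud compartment (x of reject in the frame of bin between -0.034 and 0.034 m and y of reject in the frame of bin between -0.045 and 0.045 m and z of reject in the frame of bin below 0.028 m), for 0.1 s.
At the end, for the whole second after the job is handed in: The damaged objective stands upright (within 0.2 rad) and at rest on the floor of the three-stud compartment, within 34 mm radially and 45 mm sideways of its middle, and the lid's window is within 0.15 rad of that compartment (all of step 2 and value of joint lid between -0.15 and 0.15 rad and z of reject in the frame of bin above -0.012 m and angle between reject's own z axis and vertical below 0.2 rad and linear speed of reject below 0.02 m/s and contact force between reject and drum above 0.5 N); the robot touches nothing.
It fails at once if the damaged objective is dropped (moves faster than 0.35 m/s inside the drum) (horizontal distance between reject and drum below 0.134 m and z of reject in the frame of bin below 0.075 m and linear speed of reject above 0.35 m/s).
It fails at once if the damaged objective is pressed or knocked against the drum with more than 20 N (contact force between reject and drum above 20 N).
It fails at once if another objective is shifted by more than 20 mm, or another thing by more than 30 mm (distance of any of good1, good2 from where it was at the start of the episode above 0.02 m or distance of any of oil, slidebox, driver, postbase, dish from where it was at the start of the episode above 0.03 m).
It also fails if it takes over 72 s, if anything falls off the work surface, if the arm or the gripper's body presses on something with over 40 N, if the wrist force passes 120 N, or if a joint passes its speed limit or range.

## Working session

There is one attempt and no reset: what is moved stays moved. The work goes in short steps, Python scripts to look and compute and a shell command to move; the robot and the scene stay as the last step left them, time stands still between calls to the robot, and variables do not carry over. Pictures are saved under pics/ and viewed, at most 10 in all, crops included, and the job is handed in when it is done.

```bash
mkdir -p pics
cat > h.py <<'E'
import numpy as np, cv2
from scipy.spatial.transform import Rotation as R
from workcell import ctrl
def cam(name):
    s=ctrl.read_state(); im=ctrl.camera(name); return s,im
def pose(name,s):
    c=ctrl.get_calibration(name)
    if name=='wrist':
        M=np.array(c['mount']); Rt=R.from_quat(s['tool_rot']).as_matrix()
        return Rt@M[:3,:3], Rt@M[:3,3]+np.array(s['ee_pos'])
    a=np.array(c['attitude'])
    Rm=R.from_quat(a).as_matrix() if a.size==4 else a[:3,:3]
    return Rm,np.array(c['eye'])
def K(name):
    c=ctrl.get_calibration(name); f=200/np.tan(np.radians(c['fovy'])/2)
    return np.array([[f,0,c['cx']],[0,f,c['cy']],[0,0,1.]]),np.array(c['D'],float)
def ray(name,s,uv):
    k,d=K(name); n=cv2.undistortPoints(np.array(uv,float).reshape(-1,1,2),k,d).reshape(-1,2)
    v=np.c_[n[:,0],-n[:,1],-np.ones(len(n))]; Rm,e=pose(name,s)
    return e,v@Rm.T
def onplane(name,s,uv,z):
    e,v=ray(name,s,uv); return e+v*((z-e[2])/v[:,2])[:,None]
def proj(name,s,P):
    k,d=K(name); Rm,e=pose(name,s); p=(np.atleast_2d(P)-e)@Rm; p=p*[1,-1,-1]
    return cv2.projectPoints(p,np.zeros(3),np.zeros(3),k,d)[0].reshape(-1,2)
def save(im,n): cv2.imwrite('pics/'+n,im[:,:,::-1])
E
python3 - <<'E'
from h import *
for n in ['scene','side','wrist']:
    print(n,ctrl.get_calibration(n)); s,im=cam(n); save(im,n+'1.png'); np.save(n+'1.npy',im)
print(ctrl.read_state())
a=[cv2.imread(f'pics/{n}1.png') for n in ['scene','side']]
E
```

```text
scene {'fovy': 42.01101813855027, 'cx': 323.05585493399184, 'cy': 198.86605658713574, 'D': array([0.02789181, 0.        , 0.        , 0.        , 0.        ]), 'eye': array([1.39124008, 0.54602918, 1.10402369]), 'attitude': array([0.18630375, 0.33341889, 0.8182333 , 0.42967084])}
side {'fovy': 52.060870226574984, 'cx': 312.34768827378736, 'cy': 195.38215221545522, 'D': array([-0.0805285,  0.       ,  0.       ,  0.       ,  0.       ]), 'eye': array([0.4534683 , 1.08124575, 0.79967181]), 'attitude': array([-0.02242943,  0.4788313 ,  0.87669819, -0.04022181])}
wrist {'fovy': 64.20311213822475, 'cx': 320.05050484216775, 'cy': 198.7418632689066, 'D': array([-0.0548289,  0.       ,  0.       ,  0.       ,  0.       ]), 'mount': array([[ 4.28625321e-04,  9.63448618e-01,  2.67892844e-01,
         7.62765563e-02],
       [ 9.99999896e-01, -3.71722797e-04, -2.63125582e-04,
        -7.62873100e-04],
       [-1.53926101e-04,  2.67892929e-01, -9.63448678e-01,
        -1.59238824e-01],
       [ 0.00000000e+00,  0.00000000e+00,  0.00000000e+00,
         1.00000000e+00]])}
{'time_s': 0.15, 'q': array([ 1.04517449e+00,  2.59180838e-01,  1.53578154e+00, -7.87340480e-06,
        1.34798814e+00, -2.02813638e-01]), 'qvel': array([ 0.00065736, -0.0019912 , -0.00529865,  0.00255383, -0.00089247,
        0.00033641]), 'joint_efforts': array([ 1.73461773e-03, -4.37644994e+01, -2.84234548e+01,  7.17324321e-02,
        3.80245387e-02, -9.97093957e-05]), 'ee_pos': array([0.17426933, 0.5212592 , 0.22602598]), 'tool_rot': array([ 1.60703317e-01,  9.87002524e-01, -6.35761611e-04, -2.38260463e-04]), 'force': array([-0.16896171,  0.0102572 , -0.25177974]), 'torque': array([ 0.02125107, -0.00997763, -0.00859649]), 'gripper_force': 0.0, 'gripper_width': 0.09288526573034132}
```

View pics/scene1.png

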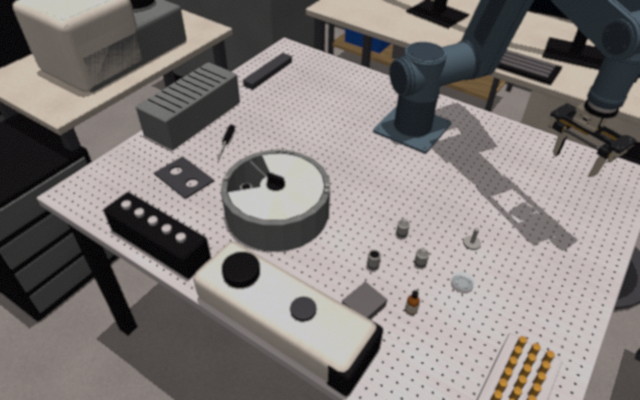

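View pics/side1.png

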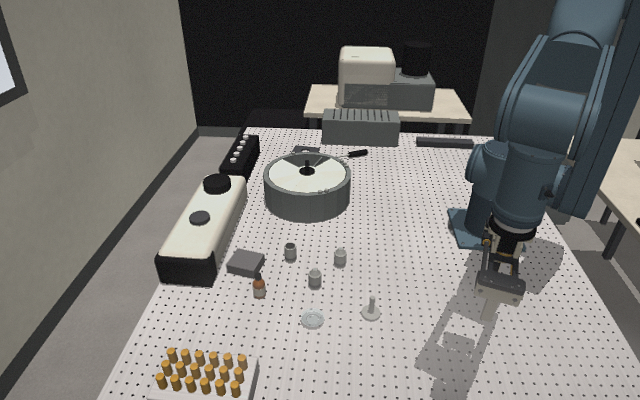

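View pics/wrist1.png

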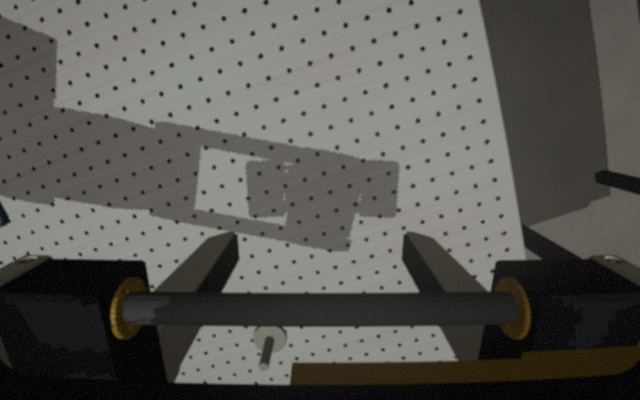

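The scene view shows the drum at (276,195) with its window to the left. The three objectives are at (403,228), (374,260) and (422,258), and (374,260) looks dark-topped. Next I'll zoom in on the objectives and the rim studs.

Run:
```python
from h import *
a=np.load('scene1.npy');b=np.load('side1.npy');s=ctrl.read_state()
r=lambda im,x,y,w,h,W,H:cv2.resize(im[y:y+h,x:x+w],(W,H),interpolation=cv2.INTER_CUBIC)
m=np.vstack([np.hstack([r(a,215,145,120,90,400,300),r(b,260,148,95,71,400,300)]),np.hstack([r(a,355,210,80,60,400,300),r(b,275,235,80,60,400,300)])])
save(m,'crop.png')
for n,l in [('scene',[(403,237),(374,269),(422,266),(276,195)]),('side',[(340,265),(290,260),(315,286),(307,185)])]:
    print(n,onplane(n,s,l,0.0)[:3].round(3).tolist(),onplane(n,s,l[3:],0.11).round(3))
```

```text
scene [[0.465, 0.212, 0.0], [0.608, 0.202, 0.0], [0.526, 0.302, 0.0]] [[ 0.622 -0.108  0.11 ]]
side [[0.456, 0.202, 0.0], [0.601, 0.194, 0.0], [0.52, 0.291, 0.0]] [[ 0.576 -0.048  0.11 ]]
```

View pics/crop.png

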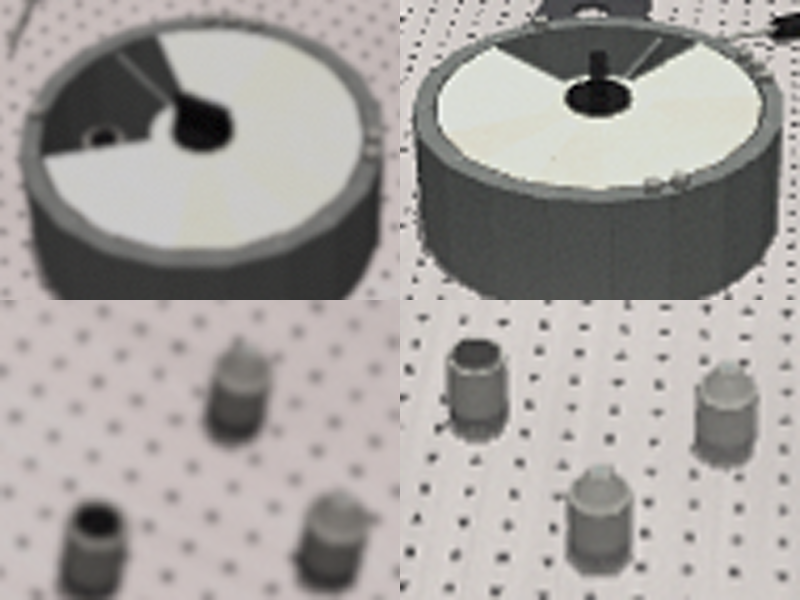

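The lower-left objective, seen at scene (374,260) and side (290,251), has the dark open face. The studs show as a group of three at the far rim and a group of two towards the objectives. Next I'll measure the drum centre and the stud angles.

Run:
```python
from h import *
s=ctrl.read_state()
def circ(P):
    A=np.c_[2*P[:,:2],np.ones(len(P))]; x=np.linalg.lstsq(A,(P[:,:2]**2).sum(1),rcond=None)[0]; return x[:2],np.sqrt(x[2]+x[0]**2+x[1]**2)
for n,box in [('scene',(215,140,120,110)),('side',(258,145,100,75))]:
    im=np.load(n+'1.npy'); x,y,w,h=box
    g=cv2.cvtColor(im,cv2.COLOR_RGB2GRAY); m=np.zeros_like(g); m[y:y+h,x:x+w]=(g[y:y+h,x:x+w]>150)
    N,L,st,ce=cv2.connectedComponentsWithStats(m)
    # lid comp: contains pixel
    px=(285,215) if n=='scene' else (307,185)
    lm=(L==L[px[1],px[0]]).astype(np.uint8)
    c=max(cv2.findContours(lm,0,cv2.CHAIN_APPROX_NONE)[0],key=len); hull=cv2.convexHull(c).reshape(-1,2)
    P=onplane(n,s,c.reshape(-1,2),0.108)
    # robust: keep near radius .132
    ctr=onplane(n,s,[(276,186) if n=='scene' else (307,172)],0.108)[0,:2]
    for _ in range(20):
        d=np.hypot(*(P[:,:2]-ctr).T); k=abs(d-0.132)<0.006 if _>3 else abs(d-.132)<.015
        ctr,rad=circ(P[k])
    print(n,ctr,rad,k.sum(),len(P))
    # unwrapped rim
    th=np.radians(np.arange(-180,180,1)); rr=np.arange(0.036,0.160,0.002)
    T,Rr=np.meshgrid(th,rr); Q=np.c_[(ctr[0]+Rr*np.cos(T)).ravel(),(ctr[1]+Rr*np.sin(T)).ravel(),np.full(T.size,0.108)]
    uv=proj(n,s,Q).reshape(*T.shape,2).astype(np.float32)
    U=cv2.remap(im,uv[...,0],uv[...,1],cv2.INTER_CUBIC); np.save('u'+n,U)
    save(cv2.resize(U,(720,280)),'u'+n+'.png')
a=cv2.imread('pics/uscene.png');b=cv2.imread('pics/uside.png');cv2.imwrite('pics/u.png',np.vstack([a,b]))
for n in ['scene','side']:
  U=cv2.cvtColor(np.load('u'+n+'.npy'),cv2.COLOR_RGB2GRAY).astype(int)
  row=U[12:26].mean(0); dark=np.where(row<120)[0]-180; print(n,'window deg',dark.min(),dark.max(),len(dark),np.where(np.diff(dark)>3),)
```

```text
scene [ 0.58867067 -0.13556511] 0.13073034236163453 183 290
side [ 0.58644638 -0.14071274] 0.13039329053708085 123 198
scene window deg -123 -44 80 (array([], dtype=int64),)
side window deg -123 -43 81 (array([], dtype=int64),)
```

View pics/u.png

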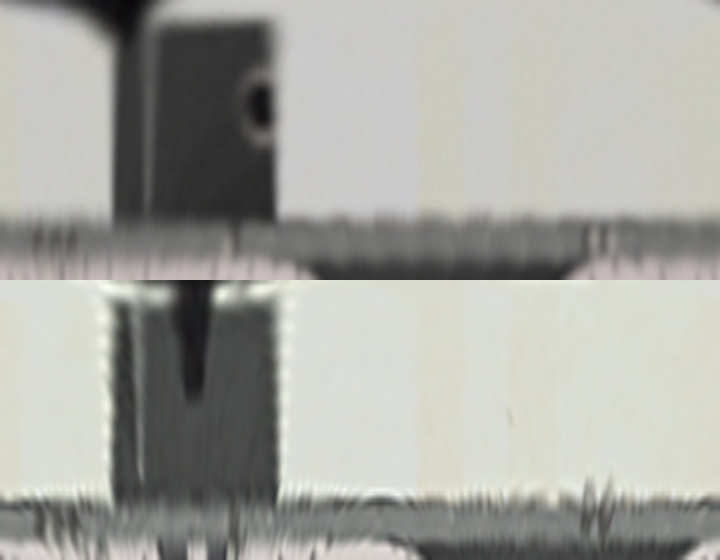

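The unwrapped rim gives three studs at about -152° (drum +x), one at -62° and two at 119°. The window is centred at about -83°, so the lid has to turn about -68°. The drum centre is near (0.587,-0.138). I'll move above it and check with the wrist camera.

```bash
cat >> h.py <<'E'
def delta(p=None,yaw=None):
    s=ctrl.read_state(); Rt=R.from_quat(s['tool_rot']); x=Rt.as_matrix()[:,0]; y0=np.degrees(np.arctan2(x[1],x[0]))
    print('t',round(s['time_s'],2),'pos',s['ee_pos'].round(4),'yaw',round(y0,2),'q',s['q'].round(2),'F',s['force'].round(2),'w',round(s['gripper_width'],4),'gf',round(s['gripper_force'],1),'tilt',Rt.as_matrix()[:,2].round(4))
    if p is not None: d=Rt.inv().apply(np.array(p)-s['ee_pos']); print('shift mm',(d*1e3).round(1),'units',(d/.08).round(3))
    if yaw is not None: a=(yaw-y0+180)%360-180; print('turn wz units total',round(-a/180,4))
E
J='{"x":-0.3755,"y":-0.309,"z":-0.044}'
python3 -m jog '[{"x":-0.375,"y":-0.309,"z":-0.044},{"x":-0.375,"y":-0.309,"z":-0.044},{"x":-0.375,"y":-0.309,"z":-0.044},{"x":-0.375,"y":-0.309,"z":-0.044},{"x":-0.375,"y":-0.309,"z":-0.044},{"x":-0.375,"y":-0.309,"z":-0.044},{"x":-0.375,"y":-0.309,"z":-0.044},{"x":-0.375,"y":-0.309,"z":-0.044},{"x":-0.375,"y":-0.309,"z":-0.044},{"x":-0.375,"y":-0.309,"z":-0.044},{"x":-0.375,"y":-0.309,"z":-0.044},{"x":-0.375,"y":-0.309,"z":-0.044}]'
python3 -m jog '[{"x":-0.375,"y":-0.309,"z":-0.044},{"x":-0.375,"y":-0.309,"z":-0.044},{"x":-0.375,"y":-0.309,"z":-0.044},{"x":-0.375,"y":-0.309,"z":-0.044},{"x":-0.375,"y":-0.309,"z":-0.044},{"x":-0.375,"y":-0.309,"z":-0.044},{"x":-0.375,"y":-0.309,"z":-0.044},{"x":-0.375,"y":-0.309,"z":-0.044}]'
python3 -m jog '[{"wz":0.0358},{"wz":0.0358},{"wz":0.0358},{"wz":0.0358},{"wz":0.0358},{"wz":0.0358},{"wz":0.0358},{"wz":0.0358},{"wz":0.0358},{"wz":0.0358},{"x":0},{"x":0}]'
python3 - <<'E'
from h import *
delta((0.5875,-0.138,0.29),97)
s,im=cam('wrist'); save(im,'w2.png'); np.save('w2.npy',im)
import pickle; pickle.dump(s,open('w2.pkl','wb'))
print(proj('wrist',s,[(0.5875,-0.138,0.142),(0.5875,-0.138,.108)]))
E
```

```text
t 0.15 pos [0.1743 0.5213 0.226 ] yaw 161.5 q [ 1.05  0.26  1.54 -0.    1.35 -0.2 ] F [-0.17  0.01 -0.25] w 0.0929 gf 0.0 tilt [-7.0e-04 -1.2e-03 -1.0e+00]
shift mm [-601.  -494.2  -63.5] units [-7.513 -6.178 -0.793]
turn wz units total 0.3584
[[ 12.36336975 564.7200582 ]
 [ 24.64646925 544.69185886]]invalid input
invalid input
invalid input
```

View pics/w2.png

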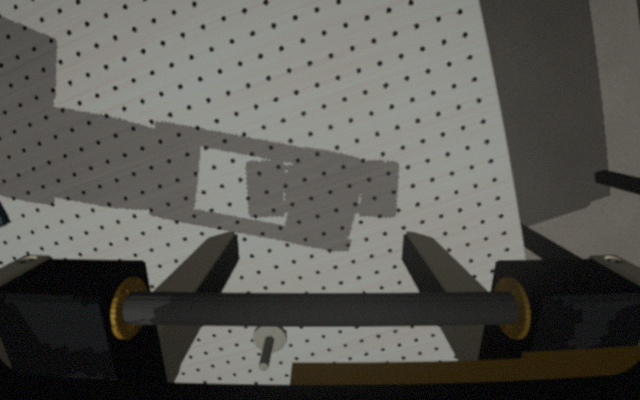

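The picture is unchanged because the moves were refused; the rows probably need every field. I'll test one full row.

```bash
python3 -m jog '[{"wx":0,"wy":0,"wz":0,"x":-0.375,"y":-0.309,"z":-0.044,"hand":1}]'
```

```text
time_s: 0.28
ee_pos: [0.1928, 0.4915, 0.2291]
tool_rot: [0.159, 0.987, 0.001, -0.001]
force: [1.1, -0.0, 0.1]
gripper_width: 0.093
gripper_force: 0.0
```

```bash
python3 -m jog '[{"wx":0,"wy":0,"wz":0,"x":-0.375,"y":-0.309,"z":-0.044,"hand":1},{"wx":0,"wy":0,"wz":0,"x":-0.375,"y":-0.309,"z":-0.044,"hand":1},{"wx":0,"wy":0,"wz":0,"x":-0.375,"y":-0.309,"z":-0.044,"hand":1},{"wx":0,"wy":0,"wz":0,"x":-0.375,"y":-0.309,"z":-0.044,"hand":1},{"wx":0,"wy":0,"wz":0,"x":-0.375,"y":-0.309,"z":-0.044,"hand":1},{"wx":0,"wy":0,"wz":0,"x":-0.375,"y":-0.309,"z":-0.044,"hand":1},{"wx":0,"wy":0,"wz":0,"x":-0.375,"y":-0.309,"z":-0.044,"hand":1},{"wx":0,"wy":0,"wz":0,"x":-0.375,"y":-0.309,"z":-0.044,"hand":1},{"wx":0,"wy":0,"wz":0,"x":-0.375,"y":-0.309,"z":-0.044,"hand":1},{"wx":0,"wy":0,"wz":0,"x":-0.375,"y":-0.309,"z":-0.044,"hand":1}]' >/dev/null
python3 -m jog '[{"wx":0,"wy":0,"wz":0,"x":-0.375,"y":-0.309,"z":-0.044,"hand":1},{"wx":0,"wy":0,"wz":0,"x":-0.375,"y":-0.309,"z":-0.044,"hand":1},{"wx":0,"wy":0,"wz":0,"x":-0.375,"y":-0.309,"z":-0.044,"hand":1},{"wx":0,"wy":0,"wz":0,"x":-0.375,"y":-0.309,"z":-0.044,"hand":1},{"wx":0,"wy":0,"wz":0,"x":-0.375,"y":-0.309,"z":-0.044,"hand":1},{"wx":0,"wy":0,"wz":0,"x":-0.375,"y":-0.309,"z":-0.044,"hand":1},{"wx":0,"wy":0,"wz":0,"x":-0.375,"y":-0.309,"z":-0.044,"hand":1},{"wx":0,"wy":0,"wz":0,"x":-0.375,"y":-0.309,"z":-0.044,"hand":1},{"wx":0,"wy":0,"wz":0,"x":-0.375,"y":-0.309,"z":-0.044,"hand":1}]' >/dev/null
python3 -m jog '[{"wx":0,"wy":0,"wz":0.0358,"x":0,"y":0,"z":0,"hand":1},{"wx":0,"wy":0,"wz":0.0358,"x":0,"y":0,"z":0,"hand":1},{"wx":0,"wy":0,"wz":0.0358,"x":0,"y":0,"z":0,"hand":1},{"wx":0,"wy":0,"wz":0.0358,"x":0,"y":0,"z":0,"hand":1},{"wx":0,"wy":0,"wz":0.0358,"x":0,"y":0,"z":0,"hand":1},{"wx":0,"wy":0,"wz":0.0358,"x":0,"y":0,"z":0,"hand":1},{"wx":0,"wy":0,"wz":0.0358,"x":0,"y":0,"z":0,"hand":1},{"wx":0,"wy":0,"wz":0.0358,"x":0,"y":0,"z":0,"hand":1},{"wx":0,"wy":0,"wz":0.0358,"x":0,"y":0,"z":0,"hand":1},{"wx":0,"wy":0,"wz":0.0358,"x":0,"y":0,"z":0,"hand":1},{"wx":0,"wy":0,"wz":0,"x":0,"y":0,"z":0,"hand":1}]'
python3 - <<'E'
from h import *
delta((0.5875,-0.138,0.29),97)
s,im=cam('wrist'); save(im,'w3.png'); np.save('w3.npy',im)
import pickle; pickle.dump(s,open('w3.pkl','wb'))
print(proj('wrist',s,[(0.5875,-0.138,0.142),(0.5875,-0.138,.108)]))
E
```

```text
time_s: 2.78
ee_pos: [0.5865, -0.1375, 0.2968]
tool_rot: [0.664, 0.748, -0.0, -0.0]
force: [-0.3, -0.3, 0.5]
gripper_width: 0.0926
gripper_force: 0.0
t 2.78 pos [ 0.5865 -0.1375  0.2968] yaw 96.84 q [-0.42  0.32  1.28  0.    1.54 -0.53] F [-0.29 -0.32  0.55] w 0.0926 gf 0.0 tilt [-5.e-04  2.e-04 -1.e+00]
shift mm [-0.6  0.9  6.8] units [-0.007  0.011  0.084]
turn wz units total -0.0009
[[323.03424032 187.18316178]
 [322.75838374 180.10168625]]
```

View pics/w3.png

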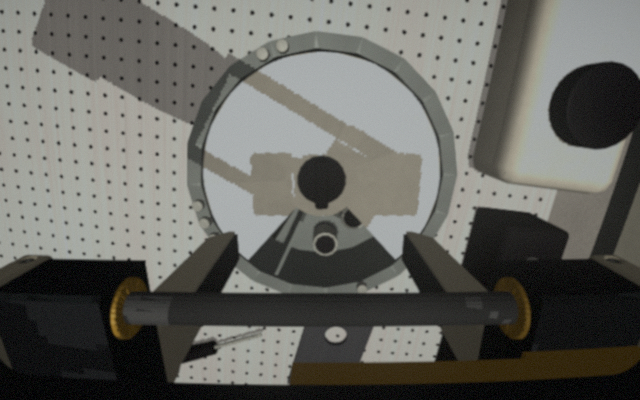

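The wrist view shows the hub at (321,178) and the window facing down in the image. Two studs are at (263,54) and (282,46), one is at (362,288), and the three-stud group is at about (200,210). I'll refine the centre and angles from this picture.

Run:
```python
from h import *
import pickle
from scipy.optimize import least_squares
s=pickle.load(open('w3.pkl','rb')); im=np.load('w3.npy'); g=cv2.cvtColor(im,cv2.COLOR_RGB2GRAY)
m=np.zeros_like(g); m[150:215,290:350]=(g[150:215,290:350]<55)
N,L,st,ce=cv2.connectedComponentsWithStats(m); i=1+np.argmax(st[1:,4]); print('hub',st[i],ce[i])
c=max(cv2.findContours((L==i).astype(np.uint8),0,cv2.CHAIN_APPROX_NONE)[0],key=len).reshape(-1,2)
up=c[c[:,1]<185]
P=onplane('wrist',s,up,0.114)[:,:2]
f=least_squares(lambda p:np.hypot(*(P-p[:2]).T)-p[2],[.587,-.138,.027],loss='soft_l1',f_scale=.001).x; print('hub fit',f)
print('knob end px bottom',c[c[:,1].argmax()], onplane('wrist',s,[c[c[:,1].argmax()]],.142))
# outer rim edge: rays to gradient peak bright->dark around r .132..0.156
ctr=f[:2]
pts=[]
for a in np.radians(np.arange(0,360,3)):
    rr=np.arange(.120,.145,.0005); Q=np.c_[ctr[0]+rr*np.cos(a),ctr[1]+rr*np.sin(a),np.full(len(rr),.108)]
    uv=proj('wrist',s,Q)
    if uv[:,1].max()>235 or (abs(uv[:,0]-320)>400).any(): continue
    v=cv2.remap(g.astype(np.float32),uv[:,0].astype(np.float32)[None],uv[:,1].astype(np.float32)[None],1)[0]
    v=cv2.GaussianBlur(v[None],(5,1),1)[0]; k=np.argmin(np.diff(v))
    if np.diff(v)[k]<-2: pts.append(Q[k,:2])
pts=np.array(pts)
o=least_squares(lambda p:np.hypot(*(pts-p[:2]).T)-p[2],[*ctr,.132],loss='soft_l1',f_scale=.001); print('lid fit',o.x,len(pts))
for C in (f[:2],o.x[:2]):
    for z in (.108,.112):
        S=onplane('wrist',s,[(272.5,50),(202,214),(362,288)],z)[:,:2]-C
        print(z,np.hypot(*S.T).round(4),np.degrees(np.arctan2(S[:,1],S[:,0])).round(1))
U=onplane('wrist',s,[(298,210),(245,262),(347,210),(397,255)],.108)[:,:2]-o.x[:2]; print('window edges',np.degrees(np.arctan2(U[:,1],U[:,0])).round(1),np.hypot(*U.T))
save(cv2.resize(im[150:300,180:400],(800,545),interpolation=2),'w3c.png')
```

```text
hub [ 298  157   47   52 1748] [321.17276888 180.28318078]
hub fit [ 0.58556058 -0.13614435  0.02485878]
knob end px bottom [320 208] [[ 0.58708278 -0.16024861  0.142     ]]
lid fit [ 0.58547868 -0.13695612  0.13209529] 79
0.108 [0.142  0.1442 0.147 ] [ 117.3 -156.2  -63. ]
0.112 [0.1412 0.1423 0.1445] [ 117.2 -156.5  -62.9]
0.108 [0.1427 0.1438 0.1463] [ 117.1 -156.5  -62.9]
0.112 [0.1418 0.1419 0.1438] [ 117.  -156.8  -62.8]
window edges [-119.2 -125.1  -43.8  -38.7] [0.04479876 0.13708031 0.04684213 0.12993128]
```

View pics/w3c.png

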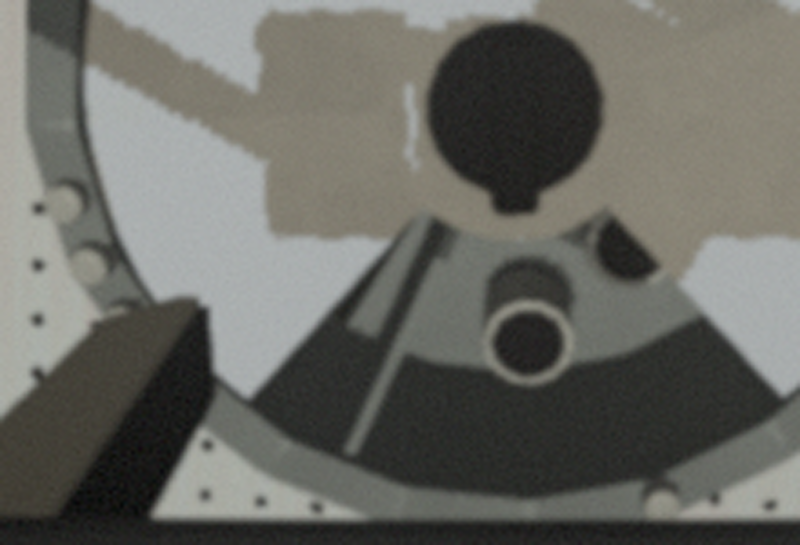

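Adopted values: drum centre (0.5855,-0.137), drum yaw -152.9°, window at about -82°. I'll descend to the knob and grip it.

```bash
python3 -m jog '[{"wx":0,"wy":0,"wz":0,"x":0,"y":-0.012,"z":0.4,"hand":1},{"wx":0,"wy":0,"wz":0,"x":0,"y":0,"z":0.4,"hand":1},{"wx":0,"wy":0,"wz":0,"x":0,"y":0,"z":0.4,"hand":1},{"wx":0,"wy":0,"wz":0,"x":0,"y":0,"z":0.4,"hand":1},{"wx":0,"wy":0,"wz":0,"x":0,"y":0,"z":0.4,"hand":1},{"wx":0,"wy":0,"wz":0,"x":0,"y":0,"z":0.13,"hand":1},{"wx":0,"wy":0,"wz":0,"x":0,"y":0,"z":0,"hand":1}]'
python3 -m jog '[{"wx":0,"wy":0,"wz":0,"x":0,"y":0,"z":0,"hand":0},{"wx":0,"wy":0,"wz":0,"x":0,"y":0,"z":0,"hand":0},{"wx":0,"wy":0,"wz":0,"x":0,"y":0,"z":0,"hand":0},{"wx":0,"wy":0,"wz":0,"x":0,"y":0,"z":0,"hand":0},{"wx":0,"wy":0,"wz":0,"x":0,"y":0,"z":0,"hand":0},{"wx":0,"wy":0,"wz":0,"x":0,"y":0,"z":0,"hand":0},{"wx":0,"wy":0,"wz":0,"x":0,"y":0,"z":0,"hand":0},{"wx":0,"wy":0,"wz":0,"x":0,"y":0,"z":0,"hand":0},{"wx":0,"wy":0,"wz":0,"x":0,"y":0,"z":0,"hand":0}]' 30
python3 -c "
from h import *
delta(yaw=97.5)"
```

```text
time_s: 3.42
ee_pos: [0.5836, -0.1368, 0.1234]
tool_rot: [0.661, 0.75, -0.001, -0.003]
force: [-0.4, 0.0, 0.7]
gripper_width: 0.0931
gripper_force: 0.0
time_s: 4.17
ee_pos: [0.5857, -0.1377, 0.1267]
tool_rot: [0.662, 0.749, -0.0, -0.0]
force: [0.1, 0.3, 0.1]
gripper_width: 0.0375
gripper_force: 0.0
t 4.17 pos [ 0.5857 -0.1377  0.1267] yaw 97.07 q [-0.42  0.43  1.54 -0.    1.17 -0.54] F [0.05 0.26 0.07] w 0.0375 gf 0.0 tilt [-0.  0. -1.]
turn wz units total -0.0024
```

Still closing.

```bash
python3 -m jog '[{"wx":0,"wy":0,"wz":0,"x":0,"y":0,"z":0,"hand":0},{"wx":0,"wy":0,"wz":0,"x":0,"y":0,"z":0,"hand":0},{"wx":0,"wy":0,"wz":0,"x":0,"y":0,"z":0,"hand":0},{"wx":0,"wy":0,"wz":0,"x":0,"y":0,"z":0,"hand":0},{"wx":0,"wy":0,"wz":0,"x":0,"y":0,"z":0,"hand":0},{"wx":0,"wy":0,"wz":0,"x":0,"y":0,"z":0,"hand":0},{"wx":0,"wy":0,"wz":0,"x":0,"y":0,"z":0,"hand":0}]'
python3 -c "
from h import *
print(ctrl.read_state()['torque'])
delta(yaw=27.1)"
```

```text
time_s: 4.75
ee_pos: [0.5876, -0.1375, 0.1266]
tool_rot: [0.662, 0.749, 0.001, 0.001]
force: [6.6, 0.9, -3.5]
gripper_width: 0.0134
gripper_force: 30.0
[ 0.09749194 -0.84271131 -0.03439833]
t 4.75 pos [ 0.5876 -0.1375  0.1266] yaw 97.06 q [-0.42  0.43  1.54  0.    1.17 -0.54] F [ 6.64  0.89 -3.45] w 0.0134 gf 30.0 tilt [ 3.7e-03  2.0e-04 -1.0e+00]
turn wz units total 0.3886
```

```bash
python3 -m jog '[{"wx":0,"wy":0,"wz":0.02,"x":0,"y":0.025,"z":0,"hand":0},{"wx":0,"wy":0,"wz":0.02,"x":0,"y":0,"z":0,"hand":0},{"wx":0,"wy":0,"wz":0.02,"x":0,"y":0,"z":0,"hand":0},{"wx":0,"wy":0,"wz":0.02,"x":0,"y":0,"z":0,"hand":0},{"wx":0,"wy":0,"wz":0.02,"x":0,"y":0,"z":0,"hand":0},{"wx":0,"wy":0,"wz":0.02,"x":0,"y":0,"z":0,"hand":0},{"wx":0,"wy":0,"wz":0.02,"x":0,"y":0,"z":0,"hand":0},{"wx":0,"wy":0,"wz":0.02,"x":0,"y":0,"z":0,"hand":0},{"wx":0,"wy":0,"wz":0.02,"x":0,"y":0,"z":0,"hand":0},{"wx":0,"wy":0,"wz":0.02,"x":0,"y":0,"z":0,"hand":0}]'
python3 -c "
from h import *
print(ctrl.read_state()['torque'])
delta(yaw=27.1)"
```

```text
time_s: 5.58
ee_pos: [0.5872, -0.1374, 0.1266]
tool_rot: [0.862, 0.507, -0.0, -0.0]
force: [-1.9, 1.3, 0.3]
gripper_width: 0.0136
gripper_force: 30.0
[-0.0501193   0.36576899  0.03538633]
t 5.58 pos [ 0.5872 -0.1374  0.1266] yaw 60.9 q [-0.41  0.43  1.54 -0.    1.17  0.09] F [-1.86  1.28  0.29] w 0.0136 gf 30.0 tilt [-1.1e-03  1.0e-04 -1.0e+00]
turn wz units total 0.1878
```

```bash
python3 -m jog '[{"wx":0,"wy":0,"wz":0.02,"x":0,"y":0,"z":0,"hand":0},{"wx":0,"wy":0,"wz":0.02,"x":0,"y":0,"z":0,"hand":0},{"wx":0,"wy":0,"wz":0.02,"x":0,"y":0,"z":0,"hand":0},{"wx":0,"wy":0,"wz":0.02,"x":0,"y":0,"z":0,"hand":0},{"wx":0,"wy":0,"wz":0.02,"x":0,"y":0,"z":0,"hand":0},{"wx":0,"wy":0,"wz":0.02,"x":0,"y":0,"z":0,"hand":0},{"wx":0,"wy":0,"wz":0.02,"x":0,"y":0,"z":0,"hand":0},{"wx":0,"wy":0,"wz":0.02,"x":0,"y":0,"z":0,"hand":0},{"wx":0,"wy":0,"wz":0.02,"x":0,"y":0,"z":0,"hand":0},{"wx":0,"wy":0,"wz":0.008,"x":0,"y":0,"z":0,"hand":0},{"wx":0,"wy":0,"wz":0,"x":0,"y":0,"z":0,"hand":0},{"wx":0,"wy":0,"wz":0,"x":0,"y":0,"z":0,"hand":0}]'
python3 -c "
from h import *
print(ctrl.read_state()['torque'])
delta(yaw=27.1)
s,im=cam('side');np.save('side2.npy',im); s,im=cam('scene');np.save('scene2.npy',im)"
```

```text
time_s: 6.58
ee_pos: [0.5869, -0.1371, 0.1266]
tool_rot: [0.972, 0.236, -0.001, -0.0]
force: [-3.1, 0.9, 3.4]
gripper_width: 0.0139
gripper_force: 30.0
[ 0.10322819  0.71348363 -0.08974546]
t 6.58 pos [ 0.5869 -0.1371  0.1266] yaw 27.28 q [-0.41  0.43  1.54 -0.    1.17  0.68] F [-3.12  0.88  3.44] w 0.0139 gf 30.0 tilt [-1.6e-03  6.0e-04 -1.0e+00]
turn wz units total 0.001
```

```bash
python3 -m jog '[{"wx":0,"wy":0,"wz":0,"x":0,"y":0,"z":0,"hand":0.6},{"wx":0,"wy":0,"wz":0,"x":0,"y":0,"z":0,"hand":0.6},{"wx":0,"wy":0,"wz":0,"x":0,"y":0,"z":0,"hand":0.6},{"wx":0,"wy":0,"wz":0,"x":0,"y":0,"z":0,"hand":0.6},{"wx":0,"wy":0,"wz":0,"x":0,"y":0,"z":-0.4,"hand":0.6},{"wx":0,"wy":0,"wz":0,"x":0,"y":0,"z":-0.4,"hand":0.6},{"wx":0,"wy":0,"wz":0,"x":0,"y":0,"z":-0.4,"hand":0.6},{"wx":0,"wy":0,"wz":0,"x":0,"y":0,"z":-0.4,"hand":0.6},{"wx":0,"wy":0,"wz":0,"x":0,"y":0,"z":-0.4,"hand":0.8},{"wx":0,"wy":0,"wz":0,"x":0,"y":0,"z":-0.13,"hand":0.8},{"wx":0,"wy":0,"wz":0,"x":0,"y":0,"z":0,"hand":0.8}]'
python3 - <<'E'
from h import *
import pickle
s,im=cam('wrist'); save(im,'w4.png'); np.save('w4.npy',im); pickle.dump(s,open('w4.pkl','wb'))
C=np.array([.5872,-.1372])
print(s['ee_pos'])
g=cv2.cvtColor(im,cv2.COLOR_RGB2GRAY)
for r in (.06,.08,.1,.12):
    a=np.arange(-230,-80,.5); t=np.radians(a); uv=proj('wrist',s,np.c_[C[0]+r*np.cos(t),C[1]+r*np.sin(t),np.full(len(t),.108)]).astype(np.float32)
    v=cv2.remap(g,uv[:,0][None],uv[:,1][None],1)[0].astype(int); print(r,[(a[i],v[i]) for i in range(0,len(a),8) ])
E
```

```text
time_s: 7.6
ee_pos: [0.5893, -0.1382, 0.3008]
tool_rot: [0.972, 0.235, 0.003, 0.002]
force: [-1.1, 0.2, -0.4]
gripper_width: 0.0708
gripper_force: 0.0
[ 0.58932477 -0.13818643  0.30077376]
0.06 [(np.float64(-230.0), np.int64(126)), (np.float64(-226.0), np.int64(125)), (np.float64(-222.0), np.int64(154)), (np.float64(-218.0), np.int64(172)), (np.float64(-214.0), np.int64(174)), (np.float64(-210.0), np.int64(173)), (np.float64(-206.0), np.int64(174)), (np.float64(-202.0), np.int64(174)), (np.float64(-198.0), np.int64(173)), (np.float64(-194.0), np.int64(100)), (np.float64(-190.0), np.int64(40)), (np.float64(-186.0), np.int64(33)), (np.float64(-182.0), np.int64(33)), (np.float64(-178.0), np.int64(33)), (np.float64(-174.0), np.int64(28)), (np.float64(-170.0), np.int64(34)), (np.float64(-166.0), np.int64(35)), (np.float64(-162.0), np.int64(35)), (np.float64(-158.0), np.int64(34)), (np.float64(-154.0), np.int64(39)), (np.float64(-150.0), np.int64(37)), (np.float64(-146.0), np.int64(34)), (np.float64(-142.0), np.int64(38)), (np.float64(-138.0), np.int64(38)), (np.float64(-134.0), np.int64(3
[... 3925 characters left out ...]
), np.int64(45)), (np.float64(-154.0), np.int64(43)), (np.float64(-150.0), np.int64(42)), (np.float64(-146.0), np.int64(43)), (np.float64(-142.0), np.int64(41)), (np.float64(-138.0), np.int64(44)), (np.float64(-134.0), np.int64(39)), (np.float64(-130.0), np.int64(42)), (np.float64(-126.0), np.int64(44)), (np.float64(-122.0), np.int64(44)), (np.float64(-118.0), np.int64(44)), (np.float64(-114.0), np.int64(46)), (np.float64(-110.0), np.int64(31)), (np.float64(-106.0), np.int64(35)), (np.float64(-102.0), np.int64(70)), (np.float64(-98.0), np.int64(71)), (np.float64(-94.0), np.int64(171)), (np.float64(-90.0), np.int64(174)), (np.float64(-86.0), np.int64(173)), (np.float64(-82.0), np.int64(173))]
```

View pics/w4.png

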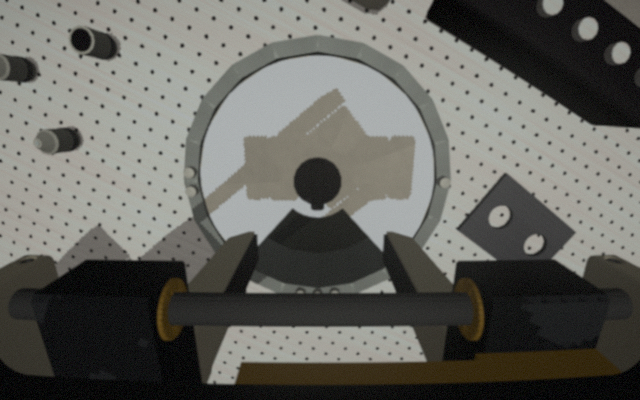

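The window is now centred at -153°, directly over the three studs at (300–332,292), and that compartment looks empty. The reject's dark open face is at (80,40). Next I'll locate it and its neighbours.

Run:
```python
from h import *
import pickle
s=pickle.load(open('w4.pkl','rb')); im=np.load('w4.npy'); g=cv2.cvtColor(im,cv2.COLOR_RGB2GRAY)
def dark(g,x0,y0,x1,y1,t):
    m=np.zeros_like(g); m[y0:y1,x0:x1]=g[y0:y1,x0:x1]<t
    N,L,st,ce=cv2.connectedComponentsWithStats(m); i=1+np.argmax(st[1:,4]); return st[i],ce[i]
for t in (35,45,55):
    st,ce=dark(g,65,22,105,60,t); print(t,st,ce,onplane('wrist',s,[ce],.052),onplane('wrist',s,[ce],.047))
for n,b in [('side',(280,238,302,253)),('scene',(364,246,384,262))]:
    q=cv2.cvtColor(np.load(n+'1.npy'),cv2.COLOR_RGB2GRAY)
    for t in (60,75): 
        st,ce=dark(q,*b,t); print(n,t,st,ce,onplane(n,s,[ce],.052)[0])
for n,l in [('scene',[(363,305),(413,312),(462,284)]),('side',[(245,270),(259,295),(312,320)])]: print(n,onplane(n,s,l,.0).round(3).tolist())
delta((.604,.19,.26),27)
```

```text
35 [ 72  30  18  20 296] [80.56418919 39.39189189] [[0.5999713  0.19429034 0.052     ]] [[0.59933498 0.19794049 0.047     ]]
45 [ 72  29  19  22 317] [80.63091483 39.5362776 ] [[0.59984957 0.19415812 0.052     ]] [[0.59921176 0.19780665 0.047     ]]
55 [ 72  29  19  22 332] [80.68373494 39.42771084] [[0.599997   0.19413616 0.052     ]] [[0.599361   0.19778442 0.047     ]]Traceback (most recent call last):
  File "<stdin>", line 12, in <module>
  File "<stdin>", line 6, in dark
    return _wrapfunc(a, 'argmax', axis=axis, out=out, **kwds)
    return bound(*args, **kwds)
ValueError: attempt to get argmax of an empty sequence
```

Run:
```python
from h import *
s=ctrl.read_state()
for n,l in [('scene',[(363,305),(413,312),(462,284)]),('side',[(245,270),(259,295),(312,320)])]: print(n,onplane(n,s,l,.0).round(3).tolist())
delta((.60,.195,.26),27)
```

```text
scene [[0.721, 0.236, 0.0], [0.667, 0.347, 0.0], [0.519, 0.413, 0.0]]
side [[0.722, 0.247, -0.0], [0.664, 0.338, 0.0], [0.517, 0.408, 0.0]]
t 7.65 pos [ 0.5883 -0.1377  0.2979] yaw 27.23 q [-0.41  0.32  1.28  0.    1.54  0.68] F [-0.22 -0.21 -0.21] w 0.0728 gf 0.0 tilt [ 0.0028 -0.0012 -1.    ]
shift mm [ 162.6 -290.6   37.6] units [ 2.032 -3.633  0.469]
turn wz units total 0.0013
```

```bash
python3 -m jog '[{"wx":0,"wy":0,"wz":0,"x":0.226,"y":-0.404,"z":0.05,"hand":1},{"wx":0,"wy":0,"wz":0,"x":0.226,"y":-0.404,"z":0.05,"hand":1},{"wx":0,"wy":0,"wz":0,"x":0.226,"y":-0.404,"z":0.05,"hand":1},{"wx":0,"wy":0,"wz":0,"x":0.226,"y":-0.404,"z":0.05,"hand":1},{"wx":0,"wy":0,"wz":0,"x":0.226,"y":-0.404,"z":0.05,"hand":1},{"wx":0,"wy":0,"wz":0,"x":0.226,"y":-0.404,"z":0.05,"hand":1},{"wx":0,"wy":0,"wz":0,"x":0.226,"y":-0.404,"z":0.05,"hand":1},{"wx":0,"wy":0,"wz":0,"x":0.226,"y":-0.404,"z":0.05,"hand":1},{"wx":0,"wy":0,"wz":0,"x":0.226,"y":-0.404,"z":0.05,"hand":1},{"wx":0,"wy":0,"wz":0,"x":0,"y":0,"z":0,"hand":1},{"wx":0,"wy":0,"wz":0,"x":0,"y":0,"z":0,"hand":1},{"wx":0,"wy":0,"wz":0,"x":0,"y":0,"z":0,"hand":1}]'
python3 - <<'E'
from h import *
s,im=cam('wrist'); save(im,'w5.png'); g=cv2.cvtColor(im,cv2.COLOR_RGB2GRAY)
u=proj('wrist',s,[(.6,.195,.052)])[0]; print(u)
x,y=int(u[0]),int(u[1]); w=45; m=np.zeros_like(g); m[y-w:y+w,x-w:x+w]=g[y-w:y+w,x-w:x+w]<50
N,L,st,ce=cv2.connectedComponentsWithStats(m)
for i in np.argsort(-st[1:,4])[:3]+1: print(st[i],ce[i],onplane('wrist',s,[ce[i]],.052)[0].round(4))
delta((.6,.195,.027),27.1)
save(im[max(0,y-150):y+150,x-200:x+200],'w5c.png')
E
```

```text
time_s: 8.65
ee_pos: [0.5984, 0.1953, 0.2587]
tool_rot: [0.972, 0.236, -0.002, 0.0]
force: [0.2, 0.4, 0.1]
gripper_width: 0.0927
gripper_force: 0.0
[321.7499652  172.88795207]
[313 163  22  22 365] [323.14520548 173.37260274] [0.6002 0.1933 0.052 ]
[300 156   2   2   4] [300.5 156.5] [0.6058 0.2255 0.052 ]
[335 130   2   2   3] [335.33333333 130.66666667] [0.65   0.2036 0.052 ]
t 8.7 pos [0.5988 0.1946 0.2594] yaw 27.19 q [ 0.14  0.39  1.27 -0.    1.48  1.23] F [ 0.16 -0.13  0.2 ] w 0.093 gf 0.0 tilt [-0.0026 -0.001  -1.    ]
shift mm [  1.9   0.3 232.4] units [0.024 0.003 2.905]
turn wz units total 0.0005
```

View pics/w5.png

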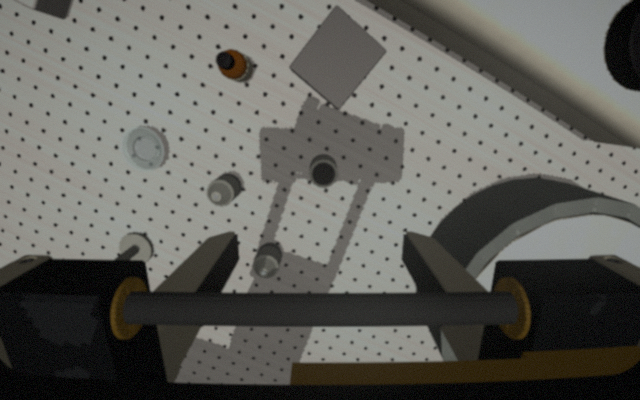

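The reject is at (323,173), directly under the gripper with clear finger paths. I'll descend and grasp it.

```bash
python3 -m jog '[{"wx":0,"wy":0,"wz":0,"x":0.011,"y":0.016,"z":0.4,"hand":1},{"wx":0,"wy":0,"wz":0,"x":0,"y":0,"z":0.4,"hand":1},{"wx":0,"wy":0,"wz":0,"x":0,"y":0,"z":0.4,"hand":1},{"wx":0,"wy":0,"wz":0,"x":0,"y":0,"z":0.4,"hand":1},{"wx":0,"wy":0,"wz":0,"x":0,"y":0,"z":0.4,"hand":1},{"wx":0,"wy":0,"wz":0,"x":0,"y":0,"z":0.4,"hand":1},{"wx":0,"wy":0,"wz":0,"x":0,"y":0,"z":0.3,"hand":1},{"wx":0,"wy":0,"wz":0,"x":0,"y":0,"z":0.18,"hand":1},{"wx":0,"wy":0,"wz":0,"x":0,"y":0,"z":0,"hand":1}]'
python3 -m jog '[{"wx":0,"wy":0,"wz":0,"x":0,"y":0,"z":0,"hand":0},{"wx":0,"wy":0,"wz":0,"x":0,"y":0,"z":0,"hand":0},{"wx":0,"wy":0,"wz":0,"x":0,"y":0,"z":0,"hand":0},{"wx":0,"wy":0,"wz":0,"x":0,"y":0,"z":0,"hand":0},{"wx":0,"wy":0,"wz":0,"x":0,"y":0,"z":0,"hand":0},{"wx":0,"wy":0,"wz":0,"x":0,"y":0,"z":0,"hand":0},{"wx":0,"wy":0,"wz":0,"x":0,"y":0,"z":0,"hand":0},{"wx":0,"wy":0,"wz":0,"x":0,"y":0,"z":0,"hand":0},{"wx":0,"wy":0,"wz":0,"x":0,"y":0,"z":0,"hand":0},{"wx":0,"wy":0,"wz":0,"x":0,"y":0,"z":0,"hand":0},{"wx":0,"wy":0,"wz":0,"x":0,"y":0,"z":0,"hand":0},{"wx":0,"wy":0,"wz":0,"x":0,"y":0,"z":0,"hand":0}]' 25
python3 -m jog '[{"wx":0,"wy":0,"wz":0,"x":0,"y":0,"z":0,"hand":0},{"wx":0,"wy":0,"wz":0,"x":0,"y":0,"z":-0.05,"hand":0},{"wx":0,"wy":0,"wz":0,"x":0,"y":0,"z":0,"hand":0},{"wx":0,"wy":0,"wz":0,"x":0,"y":0,"z":0,"hand":0}]'
python3 -c "
from h import *
delta()"
```

```text
time_s: 9.45
ee_pos: [0.5979, 0.1924, 0.0265]
tool_rot: [0.972, 0.234, -0.004, -0.0]
force: [-1.1, -0.0, -0.2]
gripper_width: 0.0928
gripper_force: 0.0
time_s: 10.45
ee_pos: [0.601, 0.1947, 0.0308]
tool_rot: [0.972, 0.235, 0.0, 0.0]
force: [1.5, -1.5, 0.5]
gripper_width: 0.0338
gripper_force: 25.0
time_s: 10.78
ee_pos: [0.6002, 0.1951, 0.0344]
tool_rot: [0.972, 0.235, -0.0, -0.0]
force: [0.1, -0.3, -2.3]
gripper_width: 0.0334
gripper_force: 25.0
t 10.78 pos [0.6002 0.1951 0.0344] yaw 27.22 q [0.14 0.58 1.55 0.   1.01 1.23] F [ 0.11 -0.26 -2.28] w 0.0334 gf 25.0 tilt [-8.e-04  2.e-04 -1.e+00]
```

```bash
python3 -m jog '[{"wx":0,"wy":0,"wz":0,"x":0,"y":0,"z":-0.2,"hand":0},{"wx":0,"wy":0,"wz":0,"x":0,"y":0,"z":-0.35,"hand":0},{"wx":0,"wy":0,"wz":0,"x":0,"y":0,"z":-0.35,"hand":0},{"wx":0,"wy":0,"wz":0,"x":0,"y":0,"z":-0.35,"hand":0},{"wx":0,"wy":0,"wz":0,"x":0,"y":0,"z":-0.35,"hand":0},{"wx":0,"wy":0,"wz":0,"x":0,"y":0,"z":-0.35,"hand":0},{"wx":0,"wy":0,"wz":0,"x":-0.1,"y":0.12,"z":0,"hand":0}]' >/dev/null
python3 -m jog '[{"wx":0,"wy":0,"wz":0,"x":-0.25,"y":0.29,"z":0,"hand":0},{"wx":0,"wy":0,"wz":0,"x":-0.25,"y":0.29,"z":0,"hand":0},{"wx":0,"wy":0,"wz":0,"x":-0.25,"y":0.29,"z":0,"hand":0},{"wx":0,"wy":0,"wz":0,"x":-0.25,"y":0.29,"z":0,"hand":0},{"wx":0,"wy":0,"wz":0,"x":-0.25,"y":0.29,"z":0,"hand":0},{"wx":0,"wy":0,"wz":0,"x":-0.25,"y":0.29,"z":0,"hand":0},{"wx":0,"wy":0,"wz":0,"x":-0.25,"y":0.29,"z":0,"hand":0},{"wx":0,"wy":0,"wz":0,"x":-0.25,"y":0.29,"z":0,"hand":0},{"wx":0,"wy":0,"wz":0,"x":-0.25,"y":0.29,"z":0,"hand":0},{"wx":0,"wy":0,"wz":0,"x":-0.25,"y":0.29,"z":0,"hand":0},{"wx":0,"wy":0,"wz":0,"x":-0.25,"y":0.29,"z":0,"hand":0},{"wx":0,"wy":0,"wz":0,"x":-0.2,"y":0.23,"z":0,"hand":0}]' >/dev/null
python3 -m jog '[{"wx":0,"wy":0,"wz":0,"x":-0.055,"y":0.07,"z":0,"hand":0},{"wx":0,"wy":0,"wz":0,"x":0,"y":0,"z":0,"hand":0},{"wx":0,"wy":0,"wz":0,"x":0,"y":0,"z":0,"hand":0},{"wx":0,"wy":0,"wz":0,"x":0,"y":0,"z":0,"hand":0}]'
python3 - <<'E'
from h import *
delta((.5115,-.1758,.075),27.1)
E
```

```text
time_s: 12.7
ee_pos: [0.5117, -0.1743, 0.1901]
tool_rot: [0.972, 0.236, -0.0, -0.001]
force: [0.1, 0.5, -2.4]
gripper_width: 0.0334
gripper_force: 25.0
t 12.7 pos [ 0.5117 -0.1743  0.1901] yaw 27.26 q [-0.54  0.27  1.61  0.    1.26  0.56] F [ 0.1   0.46 -2.4 ] w 0.0334 gf 25.0 tilt [-8.0e-04  1.3e-03 -1.0e+00]
shift mm [ -0.9   1.4 115.1] units [-0.011  0.018  1.438]
turn wz units total 0.0009
```

```bash
python3 -m jog '[{"wx":0,"wy":0,"wz":0,"x":-0.011,"y":0.018,"z":0.15,"hand":0},{"wx":0,"wy":0,"wz":0,"x":0,"y":0,"z":0.15,"hand":0},{"wx":0,"wy":0,"wz":0,"x":0,"y":0,"z":0.15,"hand":0},{"wx":0,"wy":0,"wz":0,"x":0,"y":0,"z":0.15,"hand":0},{"wx":0,"wy":0,"wz":0,"x":0,"y":0,"z":0.15,"hand":0},{"wx":0,"wy":0,"wz":0,"x":0,"y":0,"z":0.15,"hand":0},{"wx":0,"wy":0,"wz":0,"x":0,"y":0,"z":0.15,"hand":0},{"wx":0,"wy":0,"wz":0,"x":0,"y":0,"z":0.15,"hand":0},{"wx":0,"wy":0,"wz":0,"x":0,"y":0,"z":0.1,"hand":0},{"wx":0,"wy":0,"wz":0,"x":0,"y":0,"z":0.05,"hand":0},{"wx":0,"wy":0,"wz":0,"x":0,"y":0,"z":0,"hand":0},{"wx":0,"wy":0,"wz":0,"x":0,"y":0,"z":0,"hand":0}]'
for i in 1; do python3 -m jog '[{"wx":0,"wy":0,"wz":0,"x":0,"y":0,"z":0.025,"hand":0},{"wx":0,"wy":0,"wz":0,"x":0,"y":0,"z":0.025,"hand":0},{"wx":0,"wy":0,"wz":0,"x":0,"y":0,"z":0.025,"hand":0},{"wx":0,"wy":0,"wz":0,"x":0,"y":0,"z":0.025,"hand":0},{"wx":0,"wy":0,"wz":0,"x":0,"y":0,"z":0,"hand":0},{"wx":0,"wy":0,"wz":0,"x":0,"y":0,"z":0,"hand":0}]'; done
```

```text
time_s: 13.7
ee_pos: [0.5121, -0.1768, 0.0829]
tool_rot: [0.972, 0.236, 0.0, 0.0]
force: [-0.2, 0.8, -2.2]
gripper_width: 0.0334
gripper_force: 25.0
time_s: 14.2
ee_pos: [0.5116, -0.1773, 0.0745]
tool_rot: [0.972, 0.235, -0.0, -0.0]
force: [-0.9, -0.0, -2.5]
gripper_width: 0.033
gripper_force: 25.0
```

```bash
python3 -m jog '[{"wx":0,"wy":0,"wz":0,"x":0,"y":0,"z":0.025,"hand":0},{"wx":0,"wy":0,"wz":0,"x":0,"y":0,"z":0.025,"hand":0},{"wx":0,"wy":0,"wz":0,"x":0,"y":0,"z":0.025,"hand":0},{"wx":0,"wy":0,"wz":0,"x":0,"y":0,"z":0,"hand":0},{"wx":0,"wy":0,"wz":0,"x":0,"y":0,"z":0,"hand":0}]' | grep -E "ee|^force"
python3 -m jog '[{"wx":0,"wy":0,"wz":0,"x":0,"y":0,"z":0.0125,"hand":0},{"wx":0,"wy":0,"wz":0,"x":0,"y":0,"z":0.0125,"hand":0},{"wx":0,"wy":0,"wz":0,"x":0,"y":0,"z":0,"hand":0},{"wx":0,"wy":0,"wz":0,"x":0,"y":0,"z":0,"hand":0}]'| grep -E "ee|^force"
```

```text
ee_pos: [0.5116, -0.1771, 0.0684]
force: [-0.4, 0.1, -3.3]
ee_pos: [0.5117, -0.1772, 0.0666]
force: [-0.2, -0.0, -3.3]
```

```bash
python3 -m jog '[{"wx":0,"wy":0,"wz":0,"x":0,"y":0,"z":0.0125,"hand":0},{"wx":0,"wy":0,"wz":0,"x":0,"y":0,"z":0.0125,"hand":0},{"wx":0,"wy":0,"wz":0,"x":0,"y":0,"z":0,"hand":0},{"wx":0,"wy":0,"wz":0,"x":0,"y":0,"z":0,"hand":0}]'| grep -E "ee|^force"
```

```text
ee_pos: [0.5117, -0.1772, 0.0646]
force: [0.1, 0.6, -3.2]
```

```bash
python3 -m jog '[{"wx":0,"wy":0,"wz":0,"x":0,"y":0,"z":0.0125,"hand":0},{"wx":0,"wy":0,"wz":0,"x":0,"y":0,"z":0.0125,"hand":0},{"wx":0,"wy":0,"wz":0,"x":0,"y":0,"z":0,"hand":0},{"wx":0,"wy":0,"wz":0,"x":0,"y":0,"z":0,"hand":0}]'| grep -E "ee|^force"
```

```text
ee_pos: [0.5117, -0.1772, 0.0626]
force: [0.1, -0.4, -1.7]
```

```bash
python3 -m jog '[{"wx":0,"wy":0,"wz":0,"x":0,"y":0,"z":0.0125,"hand":0},{"wx":0,"wy":0,"wz":0,"x":0,"y":0,"z":0.0125,"hand":0},{"wx":0,"wy":0,"wz":0,"x":0,"y":0,"z":0,"hand":0},{"wx":0,"wy":0,"wz":0,"x":0,"y":0,"z":0,"hand":0}]'| grep -E "ee|^force"
```

```text
ee_pos: [0.5117, -0.1772, 0.0605]
force: [-0.7, 0.0, -2.4]
```

```bash
python3 -m jog '[{"wx":0,"wy":0,"wz":0,"x":0,"y":0,"z":0.0125,"hand":0},{"wx":0,"wy":0,"wz":0,"x":0,"y":0,"z":0.0125,"hand":0},{"wx":0,"wy":0,"wz":0,"x":0,"y":0,"z":0,"hand":0},{"wx":0,"wy":0,"wz":0,"x":0,"y":0,"z":0,"hand":0}]'| grep -E "ee|^force"
```

```text
ee_pos: [0.5117, -0.1772, 0.0586]
force: [0.5, 0.5, -2.6]
```

```bash
python3 -m jog '[{"wx":0,"wy":0,"wz":0,"x":0,"y":0,"z":0,"hand":0}]'| grep -E "ee|^force"
python3 -m jog '[{"wx":0,"wy":0,"wz":0,"x":0,"y":0,"z":0,"hand":0}]'| grep -E "ee|^force"
```

```text
ee_pos: [0.5117, -0.1772, 0.0586]
force: [0.0, 0.5, -2.4]
ee_pos: [0.5118, -0.1773, 0.0587]
force: [-0.2, 0.4, -2.2]
```

```bash
python3 -m jog '[{"wx":0,"wy":0,"wz":0,"x":0,"y":0,"z":0.0125,"hand":0},{"wx":0,"wy":0,"wz":0,"x":0,"y":0,"z":0.0125,"hand":0},{"wx":0,"wy":0,"wz":0,"x":0,"y":0,"z":0,"hand":0},{"wx":0,"wy":0,"wz":0,"x":0,"y":0,"z":0,"hand":0}]'| grep -E "ee|^force"
python3 -m jog '[{"wx":0,"wy":0,"wz":0,"x":0,"y":0,"z":0,"hand":0}]'| grep -E "^force"
```

```text
ee_pos: [0.5117, -0.1772, 0.0566]
force: [0.6, 0.3, -3.1]
force: [-1.0, -0.1, -3.2]
```

```bash
python3 -m jog '[{"wx":0,"wy":0,"wz":0,"x":0,"y":0,"z":0.0125,"hand":0},{"wx":0,"wy":0,"wz":0,"x":0,"y":0,"z":0.0125,"hand":0},{"wx":0,"wy":0,"wz":0,"x":0,"y":0,"z":0,"hand":0},{"wx":0,"wy":0,"wz":0,"x":0,"y":0,"z":0,"hand":0}]'| grep -E "ee|^force"
python3 -m jog '[{"wx":0,"wy":0,"wz":0,"x":0,"y":0,"z":0,"hand":0}]'| grep -E "^force"
```

```text
ee_pos: [0.5117, -0.1772, 0.0545]
force: [0.4, -0.4, -2.4]
force: [-0.1, -0.1, -1.6]
```

```bash
python3 -m jog '[{"wx":0,"wy":0,"wz":0,"x":0,"y":0,"z":0.0125,"hand":0},{"wx":0,"wy":0,"wz":0,"x":0,"y":0,"z":0.0125,"hand":0},{"wx":0,"wy":0,"wz":0,"x":0,"y":0,"z":0,"hand":0},{"wx":0,"wy":0,"wz":0,"x":0,"y":0,"z":0,"hand":0}]'| grep -E "ee|^force"
python3 -m jog '[{"wx":0,"wy":0,"wz":0,"x":0,"y":0,"z":0,"hand":0}]'| grep -E "^force"
```

```text
ee_pos: [0.5119, -0.1773, 0.0528]
force: [0.4, 0.2, -0.7]
force: [-0.2, -0.6, -1.9]
```

```bash
python3 -m jog '[{"wx":0,"wy":0,"wz":0,"x":0,"y":0,"z":0.0125,"hand":0},{"wx":0,"wy":0,"wz":0,"x":0,"y":0,"z":0,"hand":0},{"wx":0,"wy":0,"wz":0,"x":0,"y":0,"z":0,"hand":0}]'| grep -E "ee|^force"
python3 -m jog '[{"wx":0,"wy":0,"wz":0,"x":0,"y":0,"z":0,"hand":0}]'| grep -E "^force"
```

```text
ee_pos: [0.5119, -0.1773, 0.0518]
force: [0.4, 0.5, 0.3]
force: [0.1, -0.3, 0.4]
```

The floor is felt: it now carries about 3 N, close to the object's weight. I'll release and rise.

```bash
python3 -m jog '[{"wx":0,"wy":0,"wz":0,"x":0,"y":0,"z":0,"hand":0},{"wx":0,"wy":0,"wz":0,"x":0,"y":0,"z":0,"hand":0}]' 5| grep -E "ee|^force"
python3 -m jog '[{"wx":0,"wy":0,"wz":0,"x":0,"y":0,"z":0,"hand":0.5},{"wx":0,"wy":0,"wz":0,"x":0,"y":0,"z":0,"hand":0.5},{"wx":0,"wy":0,"wz":0,"x":0,"y":0,"z":0,"hand":0.5},{"wx":0,"wy":0,"wz":0,"x":0,"y":0,"z":0,"hand":0.5},{"wx":0,"wy":0,"wz":0,"x":0,"y":0,"z":0,"hand":0.5}]'
```

```text
ee_pos: [0.5119, -0.1774, 0.0518]
force: [0.3, -0.2, 0.8]
time_s: 18.62
ee_pos: [0.5117, -0.1772, 0.0516]
tool_rot: [0.972, 0.235, -0.0, -0.0]
force: [0.0, -0.2, -0.7]
gripper_width: 0.0464
gripper_force: 0.0
```

```bash
python3 -m jog '[{"wx":0,"wy":0,"wz":0,"x":0,"y":0,"z":-0.1,"hand":0.5},{"wx":0,"wy":0,"wz":0,"x":0,"y":0,"z":-0.2,"hand":0.5},{"wx":0,"wy":0,"wz":0,"x":0,"y":0,"z":-0.3,"hand":0.5},{"wx":0,"wy":0,"wz":0,"x":0,"y":0,"z":-0.4,"hand":0.5},{"wx":0,"wy":0,"wz":0,"x":0,"y":0,"z":-0.4,"hand":0.5},{"wx":0,"wy":0,"wz":0,"x":0,"y":0,"z":-0.4,"hand":0.5},{"wx":0,"wy":0,"wz":0,"x":0,"y":0,"z":-0.4,"hand":0.9},{"wx":0,"wy":0,"wz":0,"x":0,"y":0,"z":-0.4,"hand":0.9},{"wx":0,"wy":0,"wz":0,"x":0,"y":0,"z":-0.4,"hand":0.9},{"wx":0,"wy":0,"wz":0,"x":0,"y":0,"z":0,"hand":0.9},{"wx":0,"wy":0,"wz":0,"x":0,"y":0,"z":0,"hand":0.9},{"wx":0,"wy":0,"wz":0,"x":0,"y":0,"z":0,"hand":0.9}]'
python3 - <<'E'
from h import *
s,im=cam('wrist'); save(im,'w6.png'); g=cv2.cvtColor(im,cv2.COLOR_RGB2GRAY)
zt=.073
u=proj('wrist',s,[(.5117,-.1772,zt)])[0].astype(int); x,y=u; print(u)
sub=g[y-30:y+30,x-30:x+30]; N,L,st,ce=cv2.connectedComponentsWithStats((sub>75).astype(np.uint8))
for i in range(1,N):
    if st[i,4]>20:
        c=ce[i]+[x-30,y-30]; print(st[i],c.round(1),onplane('wrist',s,[c],zt)[0].round(4))
print(sub[::5,::5])
C=np.array([.5872,-.1372])
for r in (.06,.08,.1):
    a=np.arange(-230,-80,.5); t=np.radians(a); uv=proj('wrist',s,np.c_[C[0]+r*np.cos(t),C[1]+r*np.sin(t),np.full(len(t),.108)]).astype(np.float32)
    v=cv2.remap(g,uv[:,0][None],uv[:,1][None],1)[0].astype(int); d=np.diff(v); print(r,'window edges',a[d.argmin()],a[d.argmax()])
delta()
E
```

```text
time_s: 19.62
ee_pos: [0.5114, -0.177, 0.2914]
tool_rot: [0.972, 0.235, -0.0, -0.0]
force: [-0.0, 0.1, -0.7]
gripper_width: 0.0809
gripper_force: 0.0
[321 172]
[ 17  18  27  27 138] [320.7 171. ] [ 0.5131 -0.1758  0.073 ]
[[32 24 31 26 35 40 49 35 31 33 31 29]
 [26 33 28 22 24 25 30 32 31 30 28 34]
 [28 28 33 30 33 32 31 27 33 29 25 32]
 [33 25 27 27 33 53 54 50 29 33 34 29]
 [27 29 28 29 56 86 81 89 54 28 27 26]
 [34 31 24 35 77 23 25 25 86 32 27 27]
 [28 27 21 41 37 29 25 32 43 36 28 26]
 [30 29 26 37 44 25 28 22 57 28 30 23]
 [32 29 33 29 80 35 23 35 70 30 28 31]
 [37 38 29 27 33 49 65 46 28 31 33 30]
 [49 43 32 34 31 37 30 30 25 30 39 47]
 [43 44 55 58 60 54 63 62 58 56 45 45]]
0.06 window edges -207.0 -113.0
0.08 window edges -195.0 -164.0
0.1 window edges -190.0 -112.5
t 19.67 pos [ 0.5111 -0.1768  0.2906] yaw 27.23 q [-0.54  0.21  1.44 -0.    1.49  0.56] F [-0.79 -0.17  0.26] w 0.0823 gf 0.0 tilt [-0.0018  0.0011 -1.    ]
```

The ring is round (27×27 px) at the expected spot, so the objective is upright and centred. The window is still at about -153°.

```bash
python3 -c "
from workcell import ctrl
print(ctrl.sign_off())"
```

```text
the job is handed in; nothing more can be done
None
```

The job is handed in, though sign-off returned no verdict: the window is over the three-stud compartment, and the damaged objective stands upright on its sprung floor, about where planned, by a last wrist-camera measurement.

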